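# Pin the propagator lid and set its thumbscrew

### The job

Fasten the clear lid of the propagator: lift the straight-handled steel drop pin out of the oak tool block and put it down through the bare hole in the lug at the lid's front edge until its collar rests on the lug, then let go of it. Then turn the thumbscrew in the other lug clockwise until it seats and back it off a quarter turn, so that the polycarbonate sheet has room to expand. Finish still gripping the thumbscrew there, so that its locknut can be run up from below without it turning, and leave everything else standing where it is.

Things in the scene. Friction and masses are not known exactly. Their poses are not given: they have to be found in the camera images.
- propagator: Clear seed tray fixed to the bench, 220 mm (own x) by 320 mm (own y), flat clear lid, top 82 mm up. Origin: centre of its underside, z up, -x the front. On the lid's front edge bar are two square lugs, 44 x 44 x 12 mm, tops 82 mm up, centred 137 mm in front of the origin: the one at y = -85 mm has the bare pin hole, the one at y = +85 mm the thumbscrew. The thumbscrew is the highest part.
- lug_hole (a point): Centre of the mouth of the 11 mm pin hole, on the top face of its lug (82 mm above the bench); a through hole, 12 mm deep, with a 1.5 mm chamfer and a brass ring round it, open to the bench below. Its axes are the propagator's.
- screw_turn (a joint): Angle of the thumbscrew about its upright axis, rad: grows turning clockwise seen from above; seats against a hard stop at 3.4; anywhere from 0.2 to 1.3 at the start. The tab's yaw is the propagator's yaw minus this value. It turns against light friction (0.06 N m), stays where it is left and does not rise or sink as it turns.
- thumbscrew: The steel thumbscrew, its axis upright through the middle of its lug: an 8 mm stem topped by an upright flat thumb tab, 9 mm thick (own x), 34 mm wide (own y), from 110 to 128 mm above the bench. Below it a 26 mm collar and rubber washer on the lug. Origin on the axis, 85.5 mm above the bench, z up; its yaw turns with the screw.
- thumb_grip (a point): Middle of the thumb tab, on the screw's axis, 118.5 mm above the bench; axes of the tab: x through its 9 mm thickness (pinch it along x), y along its 34 mm width.
- drop_pin: Loose steel pin, 70 to 105 g, standing in any of the block's three holes: straight shank 8 mm thick, 52 mm long, tapered nose; collar 20 mm across, 5 mm thick; above it a straight grooved round handle 14 mm across, 45 mm tall. Origin on the axis at the collar's underside (52 mm above the nose, 50 mm below the handle's top), own z up along the handle.
- pin_tip (a point): Nose end of the drop pin's shank, 52 mm below its origin.
- tool_block: Oak block 172 mm long (own x), 64 mm wide (own y), 62 mm high, fixed to the bench; three through holes of 11 mm along its middle at own x = -52, 0 and +52 mm, holding the drop pin, the dibber and the ring-topped pin with their collars on its top. Origin at the centre of its underside, own z up.
- dibber: Bystander: dibber with a pear-shaped wooden handle up to 30 mm in diameter, 72 mm above the block. Origin on its axis where it rests on the block.
- line_pin: Bystander: garden line pin, thin steel with a ring 32 mm across on top, 56 mm above the block. Origin on its axis where it rests on the block.
- planter: Bystander: blue glazed planter, 160 mm across, 130 mm tall. Origin at its foot.
- tamper: Bystander: round wooden tamper, 92 mm across, 94 mm tall with its handle. Origin at its foot.
- clay_pot: Bystander: terracotta pot, 94 mm across, 80 mm tall. Origin at its foot.
- feed_bottle: Bystander: white bottle, 68 mm across, 170 mm tall. Origin at its foot.
- seed_jar: Bystander: glass jar, 60 mm across, 85 mm tall. Origin at its foot.
- bench_brush: Bystander: hand brush, 220 mm long, lying on the bench. Origin on its underside.
There are look-alikes about, which are no part of the job. Leave any yellow look-alike of the drop_pin alone.

How it is judged:
By the outcome, as a careful person would: the job done as asked, in the order asked, and still so for the second after the job is handed in, while the arm keeps its last pose, push and grip.
It also fails if it takes over 72 s, if anything falls off the work surface, if the arm or the gripper's body presses on something with over 40 N, if the wrist force passes 120 N, or if a joint passes its speed limit or range.

### The arm

A 7-joint arm with a two-finger parallel gripper is mounted at the origin on the work surface. World frame = base frame: x ahead of the robot, y to its left, z up, the work surface at z = 0. Lengths are in mm, angles in rad, forces in N, time in s.
With the tool pointing down it reaches from about 425 to 925 mm from the base axis. Payload 6.8 kg.
Tool frame: the origin (TCP) lies midway between the tips of the shut fingers; the grasp point (between the pads) lies robot.grip_point_offset behind it (robot.grip_point_offset is the distance from the TCP to the grasp point, in mm); z points along the fingers, y is the line along which they close (so a half turn about z gives the same grasp; the last joint's range is limited). The gripper opens to 85 mm and grips with 20 to 120 N. Pads are 22 mm wide; open, the fingers measure 114 mm over their backs; the gripper's body (76 mm by 85 mm) begins 54 mm behind the grasp point. The pads swing forward as they close: fully open they stand 13 mm farther back than shut.
Start: joints at [1.031, 0.477, 0.022, 1.555, -0.011, 1.109, -0.083], TCP at [282.502, -613.058, 231.308] pointing down, gripper open.
Joint ranges: [-2.96, 2.96], [-0.34, 2.1], [-1.41, 1.46], [0.24, 2.44], [-1.37, 4.51], [0.17, 1.92], [-2.96, 2.96]. Speed limits (rad/s): [2.39, 2.39, 3.14, 3.14, 3.14, 3.14, 3.14].

### API

Orientations are given as a unit quaternion [x, y, z, w].
In Python, from workcell import robot gives the robot as it stands. The module is installed in compiled form; this text tells all that it offers.
- The arm moves only by the tool step_arm, never from a script. Its arguments are lists of equal length, an entry for each row: "rotation": the turn, a rotation vector about the world's x, y, z in degrees, a list of three; "xyz": the shift along the world's x, y, z in m, a list of three; "grip": the finger opening in m, from 0 to 0.0854. A call has 1 to 5 rows; each row is the pose to reach, as a shift and turn from the pose commanded when the call began; what a row does not reach only later rows make up. A row lasts 1/8 s, in which the tool goes at most 62.5 mm and 10.7 degrees, less where a joint would pass 70% of its speed; a pose out of reach is approached as far as the arm can. A call with a gripper value outside its range is refused whole. The fingers move at their own pace and stop on an object; "newtons" is the grip in N (left out, the last holds). Time passes only in rows, so rows that repeat a pose let the fingers close. It gives the time, the measured TCP pose, the force, the opening and the grip force at its end, in the units of the state.
- robot.read_state(): the state, without advancing time (a new reading comes with each control period).
- robot.camera(name): name is "side" or "top"; returns the picture (480x640x3 uint8, red, green, blue); there is no depth.
- robot.calibration(name): a dict with "vertical_fov" (degrees; the focal length in pixels is half the picture's height over the tangent of half this angle, whatever the lens; pixels are square), "cx", "cy" (the principal point, pixels), "world_to_cam" (4x4, takes a point from world to camera coordinates). Camera axes: x right, y down, z forward; pixel columns grow to the right and rows downward; lengths in mm; the calibration is good to about 2 mm. A picture is of the moment at which its call begins. calibration takes no time and is no camera call.
- robot.sign_off(): hands the job in; it is judged then, once.
The state is a dict: "time": time; "qpos": joint angles; "dq": joint speeds; "effort": joint torques, N m; "ee_pos": TCP position; "eef_rot": TCP orientation; "contact_force": force on the tool from outside, world axes, zero at the start; "wrist_torque": the same for the moment, N m; "finger_gap": finger opening in mm; "grip_force": force on a finger pad.
Only numpy, scipy, OpenCV 4.12 (cv2) and the standard library are available. Lean on these libraries where they do the work, as an engineer would, in place of code of your own. Each camera call takes 0.05 s, during which the arm holds its last target. There are 200 camera calls.

## Working session

There is one attempt and no reset: what is moved stays moved. The work goes in short steps, Python scripts to look and compute and a tool call to move; the robot and the scene stay as the last step left them, time stands still between calls to the robot, and variables do not carry over. Pictures are saved under pics/ and viewed, at most 10 in all, crops included, and the job is handed in when it is done.

Besides the shell and the picture viewer there is one more tool, called after ">>>" by a JSON object that holds its "api" and its "payload", one argument or row to a line. step_arm: Moves the arm, as the interface text tells. Its arguments: {"type":"object","properties":{"rotation":{"type":"array"},"xyz":{"type":"array"},"grip":{"type":"array"},"newtons":{"type":"number"}},"required":["rotation","xyz","grip"]}

```bash
mkdir -p pics
cat > h.py <<'E'
import numpy as np, cv2
from workcell import robot
def K(n):
    c=robot.calibration(n); f=240/np.tan(np.radians(c["vertical_fov"])/2)
    return f,c["cx"],c["cy"],np.array(c["world_to_cam"])
def ray(n,u,v):
    f,cx,cy,T=K(n); R=T[:3,:3]; o=-R.T@T[:3,3]
    d=R.T@np.array([(u-cx)/f,(v-cy)/f,1]); return o,d/np.linalg.norm(d)
def onz(n,u,v,z):
    o,d=ray(n,u,v); return o+d*(z-o[2])/d[2]
def proj(n,p):
    f,cx,cy,T=K(n); q=T[:3,:3]@np.array(p,float)+T[:3,3]; return np.array([cx+f*q[0]/q[2],cy+f*q[1]/q[2]])
def tri(a,b):
    (o1,d1),(o2,d2)=a,b
    s=np.linalg.lstsq(np.stack([d1,-d2],1),o2-o1,rcond=None)[0]
    p,q=o1+s[0]*d1,o2+s[1]*d2; return (p+q)/2,np.linalg.norm(p-q)
def snap(n,name):
    im=robot.camera(n); cv2.imwrite(f"pics/{name}.png",im[:,:,::-1]); return im
E
python3 - <<'E'
from h import *
for n in("top","side"):
    snap(n,n+"0"); f,cx,cy,T=K(n); print(n,f,cx,cy,(-T[:3,:3].T@T[:3,3]).round(),T[2,:3].round(2))
s=robot.read_state(); print(s,robot.grip_point_offset)
E
```

```text
top 532.2124325347044 314.7089349318613 234.6616906865831 [ 357.   33. 1247.] [ 0.18 -0.02 -0.98]
side 476.80004566903307 318.16600796220865 233.72433525455614 [ -36. -573.  836.] [ 0.52  0.52 -0.67]
{'time': 0.1, 'qpos': array([ 1.03086777,  0.47768782,  0.02234445,  1.55636567, -0.01150911,
        1.10929111, -0.08307828]), 'dq': array([-0.00150676, -0.00216972,  0.0003225 , -0.00095223, -0.00084971,
       -0.00026805, -0.00056892]), 'effort': array([ 4.69810126e-03, -5.97766757e+01,  1.61387902e+00, -2.81958014e+01,
        1.28332412e-02,  5.04709882e-03,  4.28292230e-05]), 'ee_pos': array([ 282.27510968, -612.55199954,  230.43730007]), 'eef_rot': array([ 9.76776754e-01,  2.14258052e-01, -2.27198466e-04, -7.79503008e-04]), 'contact_force': array([0.37707316, 1.11791973, 0.51851247]), 'wrist_torque': array([ 0.03341808,  0.01988317, -0.03645534]), 'grip_force': 0.0, 'finger_gap': 85.32777918861663} 18.700000000000003
```

View pics/top0.png

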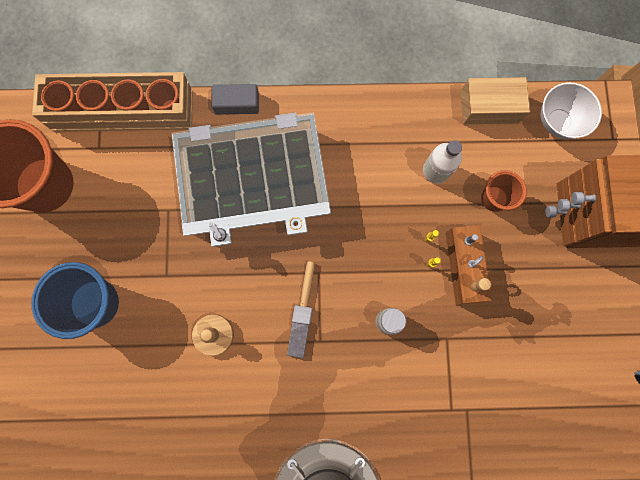

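View pics/side0.png

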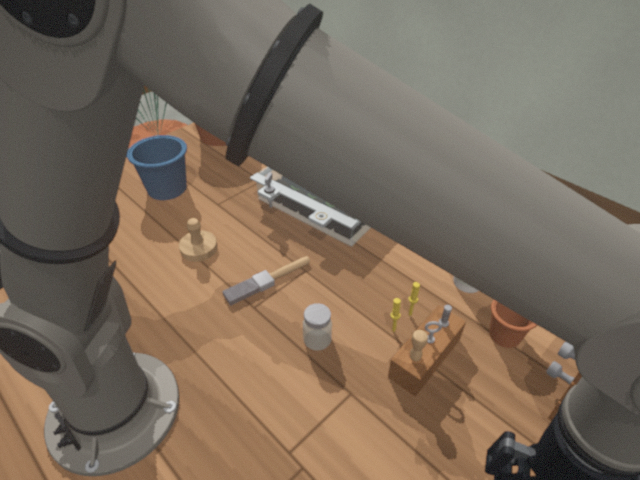

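The top view shows the propagator with its screw at (219,233) and bare hole at (295,224). The block is at about (472,265).

Things that could be taken for the drop pin:
- steel straight handle, top (471,239), side (446,315)
- ring pin, top (475,262)
- dibber, top (484,285)
- two yellow look-alikes, top (432,236) and (434,262)
- grey pegs on the rack, top (575,205)

By the description I choose the steel one at (471,239), and will check it in a close crop.

Run:
```python
from h import *
t=cv2.imread("pics/top0.png"); s=cv2.imread("pics/side0.png")
r=lambda im,x,y,w,h,k:cv2.resize(im[y:y+h,x:x+w],None,fx=k,fy=k,interpolation=cv2.INTER_CUBIC)
a=r(t,420,220,80,90,5); b=r(s,380,280,80,90,5)
c=r(t,175,195,160,60,5)
cv2.imwrite("pics/c1.png",np.hstack([a,b])[:450,:800]); cv2.imwrite("pics/c2.png",c)
```

```text
(no output)
```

View pics/c1.png

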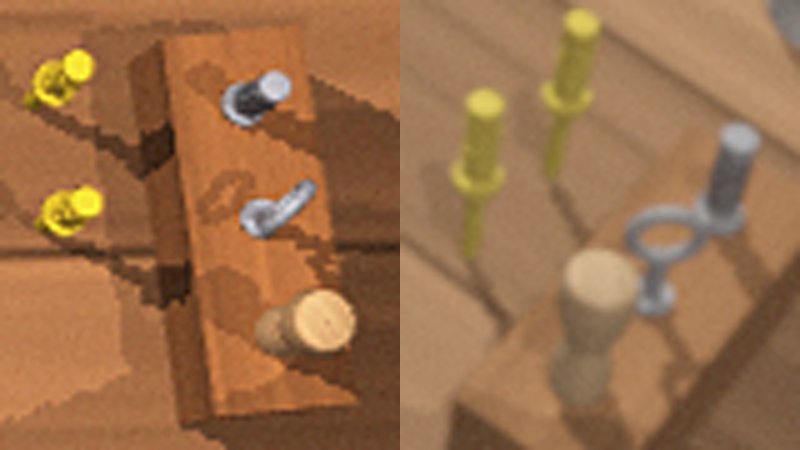

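View pics/c2.png

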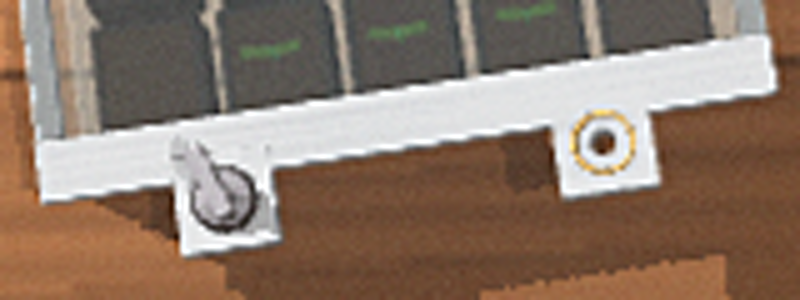

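The crops confirm it: the steel straight-handled pin stands in the far hole of the block, with a gap of about 50 mm to the ring pin. The hole's brass ring is centred near (295.6,223.4). The screw collar is at about (220,234.5), with its tab leaning up and left in the view.

Run:
```python
from h import *
im=cv2.imread("pics/top0.png"); hsv=cv2.cvtColor(im,cv2.COLOR_BGR2HSV)
p=onz("top",474.6,236.8,112); q=onz("top",468.2,240.8,67)
print("pin top/collar",p.round(1),q.round(1))
print("tri top",tri(ray("top",474.6,236.8),ray("side",447.8,307.6)))
print("tri collar",tri(ray("top",468.2,240.8),ray("side",444,323)))
# ring
m=((hsv[...,0]>12)&(hsv[...,0]<35)&(hsv[...,1]>60)).astype(np.uint8); m[:, :286]=0;m[:,306:]=0;m[:214]=0;m[233:]=0
n,l,st,c=cv2.connectedComponentsWithStats(m)
ys,xs=np.nonzero(m); print("ring px",[(st[i].tolist(),c[i].round(1).tolist()) for i in range(1,n)])
h=onz("top",295.6,223.4,82); print("hole",h)
print("hole tri",tri(ray("top",295.6,223.4),ray("side",320.5,216)))
# white bar front edge & lug corners
for nm,u,v in(("barR",776,92),("barL",42,202),("holelugR",661,184),("holelugL",566,198),("scrR",282,239),("scrL",185,255)):
    print(nm,onz("top",u/5+175,v/5+195,82).round(1))
print("collar",onz("top",219.8,234.6,90).round(1))
# block corners
for u,v in((163,40),(300,28),(215,420),(352,404)): print("blk",onz("top",u/5+420,v/5+220,62).round(1))
o=cv2.resize(im[218:250,200:240],None,fx=20,fy=18,interpolation=cv2.INTER_CUBIC)[:600]
s=cv2.imread("pics/side0.png")[165:230,245:345]; s=cv2.resize(s,None,fx=4,fy=4,interpolation=cv2.INTER_CUBIC)
z=np.zeros((600,800,3),np.uint8); z[:512,:320]=cv2.resize(o,(320,512))[:,:]; 
o=cv2.resize(im[218:250,203:238],None,fx=11,fy=11,interpolation=cv2.INTER_CUBIC); z[:]=0; z[:352,:385]=o; z[:260,390:790]=s
o=cv2.resize(im[212:236,283:308],None,fx=10,fy=10,interpolation=cv2.INTER_CUBIC); z[355:595,:250]=o
cv2.imwrite("pics/c3.png",z)
```

```text
pin top/collar [ 552.8 -333.2  112. ] [ 551.7 -332.5   67. ]
tri top (array([ 553.0659537 , -333.90598119,  108.95628748]), np.float64(0.7736745732761052))
tri collar (array([ 552.94810811, -334.64268224,   60.90880952]), np.float64(0.5796298079991948))
ring px [([289, 217, 13, 13, 47], [294.7, 223.0]), ([294, 224, 1, 1, 1], [294.0, 224.0]), ([296, 224, 2, 2, 2], [296.5, 224.5]), ([286, 230, 1, 1, 1], [286.0, 230.0]), ([286, 232, 1, 1, 1], [286.0, 232.0])]
hole [596.41393901  55.9107702   82.        ]
hole tri (array([595.96443972,  56.62191724,  79.80149636]), np.float64(2.2186720751985622))
barR [617.8 -22.   82. ]
barL [574.2 305.   82. ]
holelugR [576.8  30.4  82. ]
holelugL [571.3  72.8  82. ]
scrR [555.4 198.7  82. ]
scrL [549.1 241.5  82. ]
collar [572.9 223.2  90. ]
blk [ 582.8 -300.7   62. ]
blk [ 587.1 -363.7   62. ]
blk [ 410.7 -311.9   62. ]
blk [ 416.5 -373.5   62. ]
```

View pics/c3.png

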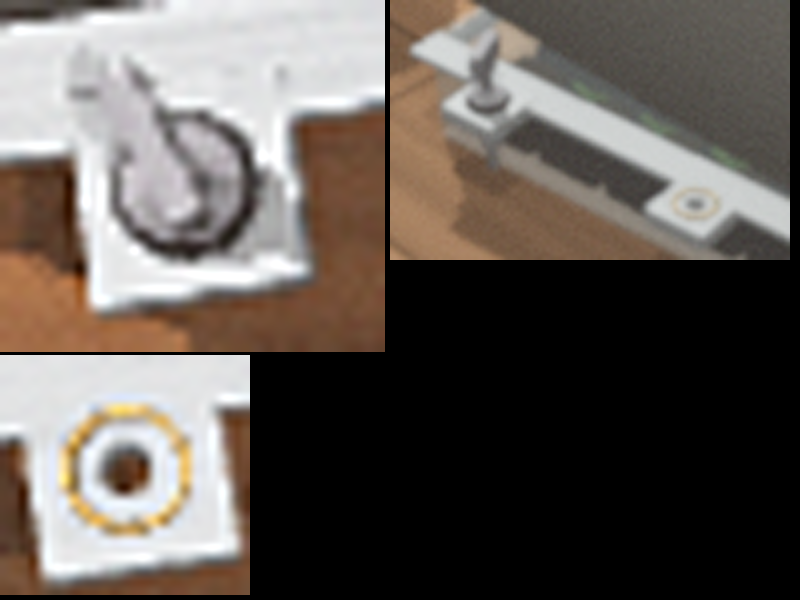

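Checks on the measured points:
- **Drop pin:** about (553,-333). The block corners, the top-view ray and the two-view fix agree to about 1 mm.
- **Hole:** about (597,57).
- **Propagator yaw:** about 7.6°.

I will move over the pin with the fingers closing along the block's y (tool y azimuth about -86°).

>>> {"api": "step_arm", "payload": {
  "rotation": [
    [0,0,0],
    [0,0,-5],
    [0,0,-10],
    [0,0,-15],
    [0,0,-21]
  ],
  "xyz": [
    [0,0,0.02],
    [0.04,0.04,0.03],
    [0.08,0.08,0.03],
    [0.12,0.12,0.03],
    [0.16,0.165,0.03]
  ],
  "grip": [0.045,0.045,0.045,0.045,0.045],
  "newtons": 50
}}

```text
time: 0.72
ee_pos: [443.3, -446.7, 260.9]
eef_rot: [1.0, 0.031, -0.0, -0.0]
contact_force: [0.3, -0.2, 0.6]
finger_gap: 44.8
grip_force: 0.0
```

>>> {"api": "step_arm", "payload": {
  "rotation": [
    [0,0,0],
    [0,0,0],
    [0,0,0],
    [0,0,0],
    [0,0,0]
  ],
  "xyz": [
    [0.04,0.04,0],
    [0.075,0.075,0],
    [0.1107,0.1145,-0.03],
    [0.1107,0.1145,-0.06],
    [0.1107,0.1145,-0.06]
  ],
  "grip": [0.045,0.045,0.045,0.045,0.045]
}}

```text
time: 1.35
ee_pos: [551.6, -332.2, 198.4]
eef_rot: [0.999, 0.033, -0.003, -0.001]
contact_force: [-0.4, -0.1, 0.4]
finger_gap: 44.9
grip_force: 0.0
```

Run:
```python
from h import *
from scipy.spatial.transform import Rotation as R
s=robot.read_state(); M=R.from_quat(s["eef_rot"]).as_matrix()
print(s["time"],s["ee_pos"],s["qpos"].round(2),s["contact_force"],s["finger_gap"],"yaz",np.degrees(np.arctan2(M[1,1],M[0,1])),M[:,2].round(3))
print("pin",onz("top",474.2,236.4,112),tri(ray("top",474.2,236.4),ray("side",447.4,307.2)))
print("hole",onz("top",295.15,222.95,82),"collar",onz("top",219.5,234.3,90))
im=snap("side","s1"); cv2.imwrite("pics/s1c.png",cv2.resize(im[200:400,330:560,::-1],None,fx=3,fy=3))
```

```text
1.35 [ 551.57818142 -332.2248526   198.42286069] [ 0.47  0.46 -0.03  1.66  0.01  1.03 -1.07] [-0.37216005 -0.14311346  0.44528736] 44.86311515381338 yaz -86.19624337683621 [-0.006  0.003 -1.   ]
pin [ 553.72326958 -332.41521843  112.        ] (array([ 553.77167807, -332.91721705,  108.78792743]), np.float64(1.3896321203863184))
hole [597.45932833  56.89893853  82.        ] collar [573.54999095 223.86655084  90.        ]
```

View pics/s1c.png

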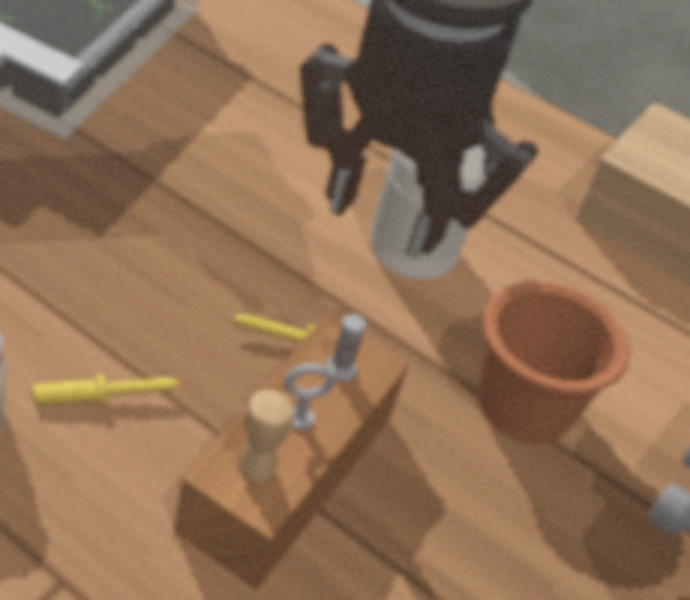

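The gripper is over the block. The two yellow look-alikes have toppled on their own and now lie on the bench, clear of the path. The steel pin still stands in its hole (crop 350,345). Descending.

>>> {"api": "step_arm", "payload": {
  "rotation": [
    [0,0,0],
    [0,0,0],
    [0,0,0],
    [0,0,0],
    [0,0,0]
  ],
  "xyz": [
    [0.001,0,-0.03],
    [0.001,0,-0.05],
    [0.001,0,-0.07],
    [0.001,0,-0.07],
    [0.001,0,-0.07]
  ],
  "grip": [0.045,0.045,0.045,0.045,0.045]
}}

```text
time: 2.02
ee_pos: [554.7, -333.9, 132.0]
eef_rot: [0.999, 0.033, 0.0, 0.0]
contact_force: [0.7, -0.0, 0.3]
finger_gap: 45.3
grip_force: 0.0
```

>>> {"api": "step_arm", "payload": {
  "rotation": [
    [0,0,0],
    [0,0,0],
    [0,0,0],
    [0,0,0],
    [0,0,0]
  ],
  "xyz": [
    [-0.0005,0.0008,-0.015],
    [-0.0005,0.0008,-0.03],
    [-0.0005,0.0008,-0.045],
    [-0.0005,0.0008,-0.056],
    [-0.0005,0.0008,-0.056]
  ],
  "grip": [0.045,0.045,0.045,0.045,0.045]
}}

```text
time: 2.65
ee_pos: [553.0, -332.4, 73.9]
eef_rot: [0.999, 0.033, -0.001, -0.001]
contact_force: [0.0, -0.0, 0.0]
finger_gap: 45.0
grip_force: 0.0
```

>>> {"api": "step_arm", "payload": {
  "rotation": [
    [0,0,0],
    [0,0,0],
    [0,0,0],
    [0,0,0],
    [0,0,0]
  ],
  "xyz": [
    [0,0,0],
    [0,0,0],
    [0,0,0],
    [0,0,0],
    [0,0,0]
  ],
  "grip": [0.03,0.015,0.006,0.006,0.006]
}}

```text
time: 3.28
ee_pos: [554.2, -333.1, 76.0]
eef_rot: [0.999, 0.033, 0.001, 0.0]
contact_force: [-0.4, -0.6, 5.3]
finger_gap: 12.8
grip_force: 48.7
```

>>> {"api": "step_arm", "payload": {
  "rotation": [
    [0,0,0],
    [0,0,0],
    [0,0,0],
    [0,0,0],
    [0,0,0]
  ],
  "xyz": [
    [0,0,0.01],
    [0,0,0.025],
    [0,0,0.045],
    [0,0,0.065],
    [0,0,0.085]
  ],
  "grip": [0.006,0.006,0.006,0.006,0.006]
}}

```text
time: 3.9
ee_pos: [553.9, -332.8, 162.2]
eef_rot: [0.999, 0.033, 0.0, 0.0]
contact_force: [-0.5, -0.8, -0.6]
finger_gap: 12.5
grip_force: 48.6
```

>>> {"api": "step_arm", "payload": {
  "rotation": [
    [0,0,0],
    [0,0,0],
    [0,0,0],
    [0,0,0],
    [0,0,0]
  ],
  "xyz": [
    [0,0,0.025],
    [0,0,0.05],
    [0,0,0.075],
    [0,0,0.085],
    [0,0,0.085]
  ],
  "grip": [0.006,0.006,0.006,0.006,0.006]
}}

```text
time: 4.53
ee_pos: [553.9, -332.9, 246.1]
eef_rot: [0.999, 0.033, 0.001, 0.0]
contact_force: [0.1, 0.4, -1.6]
finger_gap: 12.7
grip_force: 48.7
```

>>> {"api": "step_arm", "payload": {
  "rotation": [
    [0,0,0],
    [0,0,0],
    [0,0,0],
    [0,0,0],
    [0,0,0]
  ],
  "xyz": [
    [0.002,0.025,0],
    [0.006,0.06,0],
    [0.011,0.1,0],
    [0.015,0.14,0],
    [0.02,0.18,0]
  ],
  "grip": [0.006,0.006,0.006,0.006,0.006]
}}

```text
time: 5.15
ee_pos: [572.9, -151.4, 244.0]
eef_rot: [0.999, 0.033, -0.001, -0.0]
contact_force: [1.5, -0.4, -0.9]
finger_gap: 12.4
grip_force: 48.7
```

>>> {"api": "step_arm", "payload": {
  "rotation": [
    [0,0,0],
    [0,0,0],
    [0,0,0],
    [0,0,0],
    [0,0,0]
  ],
  "xyz": [
    [0.005,0.04,0],
    [0.01,0.08,0],
    [0.014,0.12,0],
    [0.018,0.16,0],
    [0.021,0.19,0]
  ],
  "grip": [0.006,0.006,0.006,0.006,0.006]
}}

```text
time: 5.78
ee_pos: [593.9, 39.4, 244.0]
eef_rot: [0.999, 0.033, -0.001, -0.0]
contact_force: [-0.5, 0.7, 0.3]
finger_gap: 12.6
grip_force: 48.7
```

>>> {"api": "step_arm", "payload": {
  "rotation": [
    [0,0,0],
    [0,0,0],
    [0,0,0],
    [0,0,0],
    [0,0,0]
  ],
  "xyz": [
    [0.003,0.01,-0.02],
    [0.003,0.02,-0.04],
    [0.003,0.02,-0.06],
    [0.003,0.02,-0.075],
    [0.003,0.02,-0.075]
  ],
  "grip": [0.006,0.006,0.006,0.006,0.006]
}}

```text
time: 6.4
ee_pos: [596.4, 55.9, 168.1]
eef_rot: [0.999, 0.032, -0.002, 0.001]
contact_force: [0.4, -0.2, -0.2]
finger_gap: 12.7
grip_force: 48.7
```

Run:
```python
from h import *
P=[]
for i in range(4): P.append(robot.read_state()["ee_pos"]); im=robot.camera("side")
print(np.mean(P,0),np.std(P,0),robot.read_state()["qpos"].round(2))
cv2.imwrite("pics/s2.png",im[:,:,::-1])
cv2.imwrite("pics/s2c.png",cv2.resize(im[130:250,240:390,::-1],None,fx=5,fy=5,interpolation=cv2.INTER_CUBIC))
```

```text
[597.43109509  56.41707845 169.61722521] [0.66526614 0.36403331 1.03576154] [-0.06  0.42 -0.17  1.79  0.09  0.93 -1.78]
```

View pics/s2c.png

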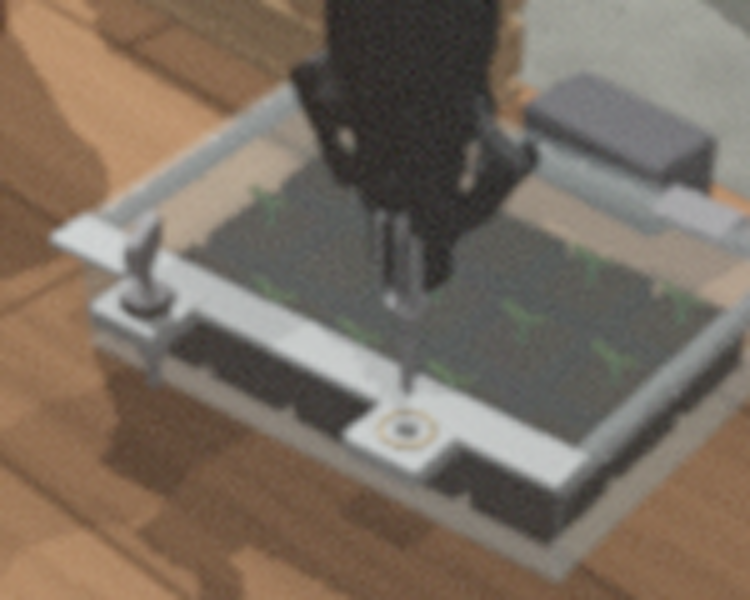

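The side view shows the pin hanging with its nose at crop (407,395), over the ringed hole at (407,429). I compare that with the predicted pixels.

Run:
```python
from h import *
c=lambda p:((proj("side",p)-[240,130]+.5)*5-.5).round(1)
for n,p in(("nose",(597.4,56.4,104.6)),("collar",(597.4,56.4,156.6)),("hole",(597.4,56.9,82)),("+x",(600.4,56.9,82)),("+y",(597.4,59.9,82))): print(n,c(p))
```

```text
nose [409.4 391.2]
collar [409.9 305.2]
hole [408.4 426.5]
+x [412.7 423.8]
+y [404.1 423.7]
```

Nose and hole agree to within 1 mm. Lowering the pin.

>>> {"api": "step_arm", "payload": {
  "rotation": [
    [0,0,0],
    [0,0,0],
    [0,0,0],
    [0,0,0],
    [0,0,0]
  ],
  "xyz": [
    [0,0.0004,-0.01],
    [0,0.0004,-0.018],
    [0,0.0004,-0.024],
    [0,0.0004,-0.03],
    [0,0.0004,-0.036]
  ],
  "grip": [0.006,0.006,0.006,0.006,0.006]
}}

```text
time: 7.22
ee_pos: [597.7, 57.6, 133.9]
eef_rot: [0.999, 0.033, -0.0, 0.0]
contact_force: [0.7, -0.8, -0.4]
finger_gap: 12.4
grip_force: 48.7
```

>>> {"api": "step_arm", "payload": {
  "rotation": [
    [0,0,0],
    [0,0,0],
    [0,0,0],
    [0,0,0],
    [0,0,0]
  ],
  "xyz": [
    [0,0,-0.01],
    [0,0,-0.02],
    [0,0,-0.029],
    [0,0,-0.036],
    [0,0,-0.036]
  ],
  "grip": [0.006,0.006,0.006,0.006,0.006]
}}

```text
time: 7.85
ee_pos: [597.3, 57.6, 97.6]
eef_rot: [0.999, 0.033, -0.001, 0.0]
contact_force: [-0.5, -0.5, -0.3]
finger_gap: 12.3
grip_force: 48.7
```

>>> {"api": "step_arm", "payload": {
  "rotation": [
    [0,0,0],
    [0,0,0],
    [0,0,0],
    [0,0,0]
  ],
  "xyz": [
    [0,0,-0.001],
    [0,0,-0.002],
    [0,0,-0.003],
    [0,0,-0.003]
  ],
  "grip": [0.006,0.006,0.006,0.006]
}}

```text
time: 8.35
ee_pos: [598.0, 57.7, 96.0]
eef_rot: [0.999, 0.033, 0.0, 0.0]
contact_force: [-1.3, -0.4, 4.3]
finger_gap: 12.9
grip_force: 49.2
```

The collar touches the lug at the expected height, with 4.3 N. Releasing and rising.

>>> {"api": "step_arm", "payload": {
  "rotation": [
    [0,0,0],
    [0,0,0],
    [0,0,0],
    [0,0,0]
  ],
  "xyz": [
    [0,0,0],
    [0,0,0],
    [0,0,0],
    [0,0,0]
  ],
  "grip": [0.02,0.035,0.045,0.045]
}}

```text
time: 8.85
ee_pos: [597.7, 57.6, 95.2]
eef_rot: [0.999, 0.033, -0.0, 0.0]
contact_force: [0.2, 0.0, 0.5]
finger_gap: 45.3
grip_force: 0.0
```

>>> {"api": "step_arm", "payload": {
  "rotation": [
    [0,0,0],
    [0,0,0],
    [0,0,0],
    [0,0,0],
    [0,0,0]
  ],
  "xyz": [
    [0,0,0.015],
    [0,0,0.035],
    [0,0,0.065],
    [0,0,0.1],
    [0,0,0.13]
  ],
  "grip": [0.045,0.045,0.045,0.045,0.045]
}}

```text
time: 9.48
ee_pos: [598.0, 57.8, 227.9]
eef_rot: [0.999, 0.033, 0.001, -0.0]
contact_force: [-0.4, 0.2, -0.3]
finger_gap: 44.8
grip_force: 0.0
```

Run:
```python
from h import *
t=robot.camera("top"); s=robot.camera("side")
z=np.zeros((420,800,3),np.uint8)
z[:420,:400]=cv2.resize(s[160:244,255:335],(400,420),interpolation=cv2.INTER_CUBIC)
z[:420,400:]=cv2.resize(t[215:257,200:240],(400,420),interpolation=cv2.INTER_CUBIC)
cv2.imwrite("pics/c4.png",z[:,:,::-1]); print(robot.read_state()["ee_pos"])
c=lambda p:((proj("side",p)-[255,160]+.5)*5-.5).round(1)
d=lambda p:((proj("top",p)-[200,215]+.5)*10-.5).round(1)
for n,p in(("pin top",(597.4,56.9,132)),("collar",(597.4,56.9,84))): print(n,c(p))
for z in(92,110,128): print(z,c((574.5,224.8,z)),d((574.5,224.8,z)))
```

```text
[600.04955587  58.15775578 230.34028251]
pin top [333.9 196.1]
collar [333.4 273.4]
92 [ 73.7 133.2] [193.8 191.7]
110 [ 71.3 105. ] [180.1 176.6]
128 [68.8 76.2] [166. 161.]
```

View pics/c4.png

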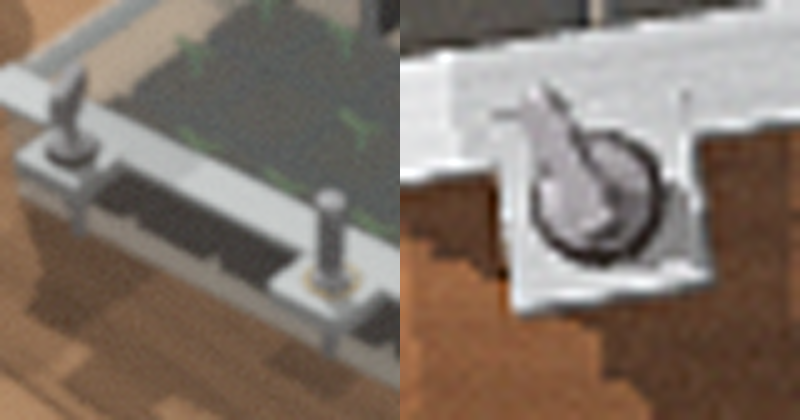

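The side view shows the pin standing upright with its collar on the ring, top at crop (332,195). In the top view the tab runs from about (125,100) to (205,225) in the right-hand crop. Working out its yaw.

Run:
```python
from h import *
P=[onz("top",(x+.5)/10-.5+200,(y+.5)/10-.5+215,128) for x,y in((125,100),(205,225))]
d=P[0]-P[1]; print(P,np.linalg.norm(d),"tab y az",np.degrees(np.arctan2(d[1],d[0])),"mid",(P[0]+P[1])/2)
```

```text
[array([587.96714148, 233.70606494, 128.        ]), array([560.44457347, 216.36452705, 128.        ])] 32.530304113738985 tab y az 32.21438511339344 mid [574.20585748 225.03529599 128.        ]
```

>>> {"api": "step_arm", "payload": {
  "rotation": [
    [0,0,10],
    [0,0,20],
    [0,0,30],
    [0,0,40],
    [0,0,50]
  ],
  "xyz": [
    [0,0.03,0],
    [-0.005,0.06,0],
    [-0.01,0.09,0],
    [-0.015,0.12,0],
    [-0.02,0.15,0]
  ],
  "grip": [0.045,0.045,0.045,0.045,0.045]
}}

```text
time: 10.2
ee_pos: [577.2, 208.4, 225.3]
eef_rot: [0.891, 0.455, -0.0, 0.0]
contact_force: [0.0, -0.7, 0.2]
finger_gap: 44.9
grip_force: 0.0
```

>>> {"api": "step_arm", "payload": {
  "rotation": [
    [0,0,10],
    [0,0,20],
    [0,0,30],
    [0,0,40],
    [0,0,50]
  ],
  "xyz": [
    [-0.003,0.017,0],
    [-0.003,0.017,0],
    [-0.003,0.017,0],
    [-0.003,0.017,0],
    [-0.003,0.017,0]
  ],
  "grip": [0.045,0.045,0.045,0.045,0.045]
}}

```text
time: 10.82
ee_pos: [574.4, 224.4, 225.2]
eef_rot: [0.615, 0.788, -0.0, -0.0]
contact_force: [-1.0, 0.1, 0.0]
finger_gap: 45.1
grip_force: 0.0
```

>>> {"api": "step_arm", "payload": {
  "rotation": [
    [0,0,10],
    [0,0,20],
    [0,0,30],
    [0,0,40],
    [0,0,50]
  ],
  "xyz": [
    [0,0,0],
    [0,0,0],
    [0,0,0],
    [0,0,0],
    [0,0,0]
  ],
  "grip": [0.045,0.045,0.045,0.045,0.045]
}}

```text
time: 11.45
ee_pos: [574.5, 224.3, 225.2]
eef_rot: [0.224, 0.974, -0.0, -0.0]
contact_force: [-0.4, -0.5, 0.6]
finger_gap: 45.2
grip_force: 0.0
```

>>> {"api": "step_arm", "payload": {
  "rotation": [
    [0,0,10],
    [0,0,20],
    [0,0,30],
    [0,0,40],
    [0,0,50]
  ],
  "xyz": [
    [0,0,0],
    [0,0,0],
    [0,0,0],
    [0,0,0],
    [0,0,0]
  ],
  "grip": [0.045,0.045,0.045,0.045,0.045]
}}

```text
time: 12.08
ee_pos: [574.5, 224.3, 225.2]
eef_rot: [-0.208, 0.978, -0.0, -0.0]
contact_force: [0.5, 0.5, -0.8]
finger_gap: 45.2
grip_force: 0.0
```

```bash
cat >> h.py <<'E'
def st():
    from scipy.spatial.transform import Rotation as R
    s=robot.read_state(); M=R.from_quat(s["eef_rot"]).as_matrix()
    print(s["time"],s["ee_pos"].round(1),"q",s["qpos"].round(2),"F",s["contact_force"].round(1),"T",s["wrist_torque"].round(2),s["finger_gap"].round(1),"yaz",np.degrees(np.arctan2(M[1,1],M[0,1])).round(2),M[:,2].round(3))
E
python3 -c "from h import *; st()"
```

```text
Traceback (most recent call last):
  File "h.py", line 22, in st
    print(s["time"],s["ee_pos"].round(1),"q",s["qpos"].round(2),"F",s["contact_force"].round(1),"T",s["wrist_torque"].round(2),s["finger_gap"].round(1),"yaz",np.degrees(np.arctan2(M[1,1],M[0,1])).round(2),M[:,2].round(3))
                                                                                                                               ^^^^^^^^^^^^^^^^^^^^^
AttributeError: 'float' object has no attribute 'round'
```

The screw is at (574.4,225), agreeing with the hole position to 1 mm. The tab's y azimuth is 32°, so the tool's y azimuth goes to 122°.

>>> {"api": "step_arm", "payload": {
  "rotation": [
    [0,0,8.4],
    [0,0,8.4],
    [0,0,8.4],
    [0,0,8.4],
    [0,0,8.4]
  ],
  "xyz": [
    [0,0.0005,-0.03],
    [0,0.0005,-0.055],
    [0,0.0005,-0.08],
    [0,0.0005,-0.105],
    [0,0.0005,-0.125]
  ],
  "grip": [0.045,0.045,0.045,0.045,0.045]
}}

```text
time: 12.7
ee_pos: [574.5, 224.7, 99.1]
eef_rot: [-0.277, 0.961, -0.0, -0.0]
contact_force: [0.2, -0.2, -0.2]
finger_gap: 44.9
grip_force: 0.0
```

>>> {"api": "step_arm", "payload": {
  "rotation": [
    [0,0,0],
    [0,0,0],
    [0,0,0],
    [0,0,0],
    [0,0,0]
  ],
  "xyz": [
    [0,0,0],
    [0,0,0],
    [0,0,0],
    [0,0,0],
    [0,0,0]
  ],
  "grip": [0.035,0.02,0.012,0.004,0.004],
  "newtons": 30
}}

```text
time: 13.32
ee_pos: [575.0, 226.2, 101.5]
eef_rot: [-0.277, 0.961, 0.0, 0.001]
contact_force: [-1.3, 1.2, 6.1]
finger_gap: 8.5
grip_force: 34.0
```

```bash
sed -i 's/s\["finger_gap"\].round(1)/round(s["finger_gap"],1),s["grip_force"]/' h.py; python3 -c "from h import *; st()"
```

```text
13.325 [575.  226.2 101.5] q [ 0.15  0.7  -0.89  1.76  0.64  0.99  1.14] F [-1.3  1.2  6.1] T [ 0.34  0.34 -0.05] 8.5 34.02158796787262 yaz 122.16 [ 0.001  0.001 -1.   ]
```

>>> {"api": "step_arm", "payload": {
  "rotation": [
    [0,0,-6],
    [0,0,-13],
    [0,0,-20],
    [0,0,-27],
    [0,0,-34]
  ],
  "xyz": [
    [0,0,0],
    [0,0,0],
    [0,0,0],
    [0,0,0],
    [0,0,0]
  ],
  "grip": [0.004,0.004,0.004,0.004,0.004]
}}

```text
time: 13.95
ee_pos: [575.2, 225.4, 101.4]
eef_rot: [0.018, 1.0, 0.0, 0.001]
contact_force: [-1.7, -0.2, 5.9]
finger_gap: 8.2
grip_force: 34.2
```

```bash
python3 -c "from h import *; st()"
```

```text
13.95 [575.2 225.4 101.4] q [ 0.07  0.65 -0.76  1.77  0.54  0.94  0.62] F [-1.7 -0.2  5.9] T [-0.03  0.35  0.12] 8.2 34.16455864906311 yaz 87.92 [ 0.001  0.    -1.   ]
```

>>> {"api": "step_arm", "payload": {
  "rotation": [
    [0,0,-8],
    [0,0,-16],
    [0,0,-24],
    [0,0,-32],
    [0,0,-40]
  ],
  "xyz": [
    [0,0,0],
    [0,0,0],
    [0,0,0],
    [0,0,0],
    [0,0,0]
  ],
  "grip": [0.004,0.004,0.004,0.004,0.004]
}}

```text
time: 14.58
ee_pos: [574.9, 224.5, 101.4]
eef_rot: [0.359, 0.933, -0.0, 0.001]
contact_force: [-2.8, -2.7, 8.8]
finger_gap: 8.4
grip_force: 34.5
```

```bash
python3 -c "from h import *; st()"
```

```text
14.575 [574.9 224.5 101.4] q [-0.03  0.6  -0.6   1.77  0.42  0.9   0.01] F [-2.8 -2.7  8.8] T [-0.49  0.65  0.09] 8.4 34.478750824928284 yaz 47.87 [ 0.001 -0.001 -1.   ]
```

>>> {"api": "step_arm", "payload": {
  "rotation": [
    [0,0,-8],
    [0,0,-16],
    [0,0,-24],
    [0,0,-32],
    [0,0,-40]
  ],
  "xyz": [
    [0,0,0],
    [0,0,0],
    [0,0,0],
    [0,0,0],
    [0,0,0]
  ],
  "grip": [0.004,0.004,0.004,0.004,0.004]
}}

```text
time: 15.2
ee_pos: [574.1, 224.1, 101.4]
eef_rot: [0.657, 0.754, -0.001, 0.0]
contact_force: [-5.6, -3.5, 10.2]
finger_gap: 8.4
grip_force: 34.9
```

```bash
python3 -c "from h import *; st()"
```

```text
15.2 [574.1 224.1 101.4] q [-0.15  0.57 -0.44  1.78  0.31  0.86 -0.59] F [-5.6 -3.5 10.2] T [-0.77  1.24  0.09] 8.4 34.85135793685913 yaz 7.87 [-0.001 -0.002 -1.   ]
```

Turning freely, with a moment of about 0.09 N m. The stop should be about 15° on, so I relieve the small side load and feel for it.

>>> {"api": "step_arm", "payload": {
  "rotation": [
    [0,0,-2],
    [0,0,-4],
    [0,0,-6],
    [0,0,-8],
    [0,0,-10]
  ],
  "xyz": [
    [-0.0005,-0.0003,0.0005],
    [-0.001,-0.0007,0.001],
    [-0.001,-0.0007,0.0015],
    [-0.001,-0.0007,0.0015],
    [-0.001,-0.0007,0.0015]
  ],
  "grip": [0.004,0.004,0.004,0.004,0.004]
}}

```text
time: 15.82
ee_pos: [573.7, 224.0, 101.5]
eef_rot: [0.719, 0.695, -0.0, 0.0]
contact_force: [0.3, -1.4, -1.3]
finger_gap: 8.5
grip_force: 33.0
```

```bash
python3 -c "from h import *; st()"
```

```text
15.825 [573.7 224.  101.5] q [-0.18  0.56 -0.4   1.79  0.28  0.85 -0.74] F [ 0.3 -1.4 -1.3] T [-0.26 -0.13  0.08] 8.5 32.96666443347931 yaz -2.0 [-0. -0. -1.]
```

>>> {"api": "step_arm", "payload": {
  "rotation": [
    [0,0,-1.5],
    [0,0,-3],
    [0,0,-4.5]
  ],
  "xyz": [
    [0,0,0],
    [0,0,0],
    [0,0,0]
  ],
  "grip": [0.004,0.004,0.004]
}}

```text
time: 16.2
ee_pos: [573.6, 224.1, 101.5]
eef_rot: [0.746, 0.666, -0.0, 0.0]
contact_force: [1.5, -1.4, -3.1]
finger_gap: 8.5
grip_force: 32.7
```

```bash
python3 -c "from h import *; st()"
```

```text
16.2 [573.6 224.1 101.5] q [-0.19  0.56 -0.38  1.79  0.26  0.85 -0.81] F [ 1.5 -1.4 -3.1] T [-0.41 -0.19  0.05] 8.5 32.674192786216736 yaz -6.46 [-0. -0. -1.]
```

>>> {"api": "step_arm", "payload": {
  "rotation": [
    [0,0,-1.5],
    [0,0,-3],
    [0,0,-3]
  ],
  "xyz": [
    [0,0,0],
    [0,0,0],
    [0,0,0]
  ],
  "grip": [0.004,0.004,0.004]
}}

```text
time: 16.58
ee_pos: [573.6, 224.1, 101.6]
eef_rot: [0.762, 0.647, -0.0, 0.0]
contact_force: [0.8, -2.4, -4.4]
finger_gap: 7.9
grip_force: 43.1
```

```bash
python3 -c "from h import *; st()"
```

```text
16.575 [573.6 224.1 101.6] q [-0.2   0.55 -0.37  1.79  0.26  0.85 -0.85] F [ 0.8 -2.4 -4.4] T [-0.68 -0.31  0.82] 7.9 43.11195514166684 yaz -9.32 [-0.    -0.001 -1.   ]
```

The moment jumped to 0.82 N m at -9.3°, against an expected stop of -7.2°, so the screw is seated. I ease back in small steps to find the stop angle.

>>> {"api": "step_arm", "payload": {
  "rotation": [
    [0,0,1],
    [0,0,1]
  ],
  "xyz": [
    [0,0,0],
    [0,0,0]
  ],
  "grip": [0.004,0.004]
}}

```text
time: 16.82
ee_pos: [573.5, 224.1, 101.6]
eef_rot: [0.757, 0.654, -0.0, -0.0]
contact_force: [1.0, -4.2, -6.2]
finger_gap: 8.2
grip_force: 35.8
```

```bash
python3 -c "from h import *; st()"
```

```text
16.825 [573.5 224.1 101.6] q [-0.2   0.55 -0.37  1.79  0.26  0.85 -0.84] F [ 1.  -4.2 -6.2] T [-0.66 -0.35  0.62] 8.2 35.81467866897583 yaz -8.35 [-0.001 -0.    -1.   ]
```

>>> {"api": "step_arm", "payload": {
  "rotation": [
    [0,0,1],
    [0,0,1]
  ],
  "xyz": [
    [0,0,0],
    [0,0,0]
  ],
  "grip": [0.004,0.004]
}}

```text
time: 17.08
ee_pos: [573.5, 224.1, 101.6]
eef_rot: [0.751, 0.66, -0.0, -0.0]
contact_force: [2.1, -2.7, -6.7]
finger_gap: 8.6
grip_force: 32.2
```

```bash
python3 -c "from h import *; st()"
```

```text
17.075 [573.5 224.1 101.6] q [-0.19  0.55 -0.38  1.79  0.26  0.85 -0.82] F [ 2.1 -2.7 -6.7] T [-0.71 -0.3   0.23] 8.6 32.23850190639496 yaz -7.4 [-0.001 -0.    -1.   ]
```

>>> {"api": "step_arm", "payload": {
  "rotation": [
    [0,0,1],
    [0,0,1]
  ],
  "xyz": [
    [0,0,0],
    [0,0,0]
  ],
  "grip": [0.004,0.004]
}}

```text
time: 17.32
ee_pos: [573.6, 224.1, 101.6]
eef_rot: [0.745, 0.667, -0.0, -0.0]
contact_force: [2.4, -3.1, -7.3]
finger_gap: 8.4
grip_force: 32.0
```

```bash
python3 -c "from h import *; st()"
```

```text
17.325 [573.6 224.1 101.6] q [-0.19  0.56 -0.38  1.79  0.26  0.85 -0.81] F [ 2.4 -3.1 -7.3] T [-0.74 -0.38  0.04] 8.4 32.02083349227905 yaz -6.39 [-0. -0. -1.]
```

The torque vanishes near -7°, so the stop is there. The target azimuth after a quarter turn back is +83°, another 89.4°.

>>> {"api": "step_arm", "payload": {
  "rotation": [
    [0,0,5],
    [0,0,11],
    [0,0,17],
    [0,0,23],
    [0,0,29]
  ],
  "xyz": [
    [0,0,-0.001],
    [0.0004,-0.0004,-0.001],
    [0.0004,-0.0004,-0.001],
    [0.0004,-0.0004,-0.001],
    [0.0004,-0.0004,-0.001]
  ],
  "grip": [0.004,0.004,0.004,0.004,0.004]
}}

```text
time: 17.95
ee_pos: [574.3, 224.2, 101.5]
eef_rot: [0.553, 0.833, 0.0, 0.0]
contact_force: [0.6, -3.8, -3.4]
finger_gap: 8.0
grip_force: 32.7
```

>>> {"api": "step_arm", "payload": {
  "rotation": [
    [0,0,6],
    [0,0,12],
    [0,0,18],
    [0,0,24],
    [0,0,30]
  ],
  "xyz": [
    [0,0,0],
    [0,0,0],
    [0,0,0],
    [0,0,0],
    [0,0,0]
  ],
  "grip": [0.004,0.004,0.004,0.004,0.004]
}}

```text
time: 18.58
ee_pos: [574.8, 224.6, 101.5]
eef_rot: [0.319, 0.948, 0.001, 0.001]
contact_force: [1.7, -1.7, -6.4]
finger_gap: 8.0
grip_force: 32.4
```

>>> {"api": "step_arm", "payload": {
  "rotation": [
    [0,0,7],
    [0,0,14],
    [0,0,21],
    [0,0,27],
    [0,0,30.4]
  ],
  "xyz": [
    [0,0,0],
    [0,0,0],
    [0,0,0],
    [0,0,0],
    [0,0,0]
  ],
  "grip": [0.004,0.004,0.004,0.004,0.004]
}}

```text
time: 19.2
ee_pos: [575.1, 225.3, 101.6]
eef_rot: [0.06, 0.998, 0.001, 0.001]
contact_force: [3.4, 0.5, -6.9]
finger_gap: 8.2
grip_force: 32.2
```

>>> {"api": "step_arm", "payload": {
  "rotation": [
    [0,0,0],
    [0,0,0]
  ],
  "xyz": [
    [0,0,0],
    [0,0,0]
  ],
  "grip": [0.004,0.004]
}}

```text
time: 19.45
ee_pos: [575.1, 225.3, 101.5]
eef_rot: [0.061, 0.998, 0.001, 0.001]
contact_force: [4.7, 1.3, -5.2]
finger_gap: 8.5
grip_force: 32.3
```

```bash
python3 -c "
from h import *
st(); s=robot.camera('side'); cv2.imwrite('pics/f.png',cv2.resize(s[120:360,220:500,::-1],(700,600),interpolation=cv2.INTER_CUBIC))"
```

```text
19.45 [575.1 225.3 101.5] q [ 0.06  0.64 -0.74  1.77  0.53  0.94  0.55] F [ 4.7  1.3 -5.2] T [ 0.33 -1.13  0.04] 8.5 32.31845140457153 yaz 82.98 [ 0.002  0.002 -1.   ]
```

View pics/f.png

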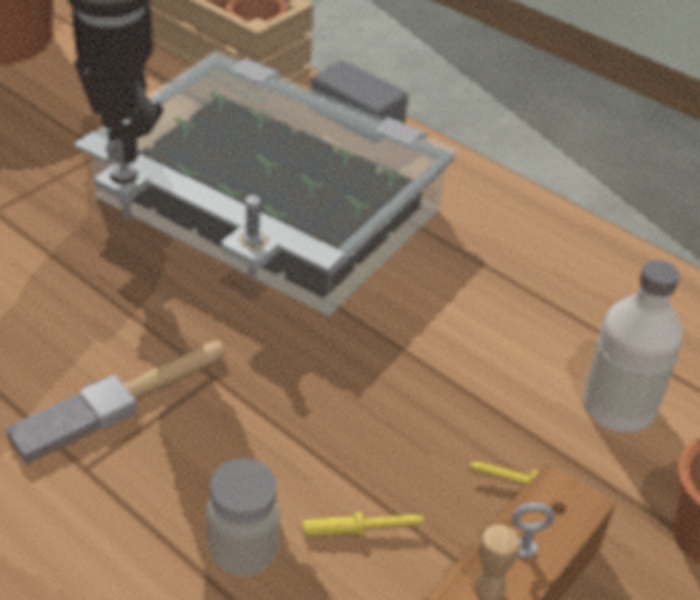

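The side view shows the pin seated in its lug at (253,220) and the gripper holding the thumbscrew at (122,165). The bystanders are standing where they were. Handing in.

```bash
python3 -c "
from workcell import robot
print(robot.sign_off())"
```

```text
the job is handed in; nothing more can be done
None
```

The job is handed in (no verdict came back): the drop pin is seated in its lug and released, and the thumbscrew was turned to its stop, backed off a quarter turn and is still gripped; the two yellow look-alikes toppled early without my seeing the arm near them, and were left lying.

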